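# Level the hob: shut its lid, lay the spirit level on it, set the foot, keep pressing

### The arm

A 7-joint arm with a two-finger parallel gripper is mounted at the origin on a cart in front of the work surface, level with it; the furniture and walls round the work are solid. World frame = base frame: x ahead of the robot, y to its left, z up, the work surface at z = 0. Lengths are in mm, angles in rad, forces in N, time in s.
With the tool pointing down it reaches from about 400 to 850 mm from the base axis. Payload 4.5 kg.
Tool frame: the origin (TCP) lies at the very end of the fingers, on their centre line; the grasp point (between the pads) lies r.grip_point_offset behind it (r.grip_point_offset is the distance from the TCP to the grasp point, in mm); z points along the fingers, y is the direction in which the jaws open and shut (so a half turn about z gives the same grasp; the last joint's range is limited). The gripper opens to 88 mm and grips with 3 to 60 N. Pads are 18 mm wide; open, the fingers measure 123 mm over their backs; the gripper's body (75 mm by 187 mm) begins 45 mm behind the grasp point.
Start: joints at [1.334, 0.689, -0.195, 1.565, 0.157, 0.902, -0.215], TCP at [167.217, -602.239, 238.743] pointing down, gripper open.
Joint ranges: [-3.01, 3.01], [-0.46, 2.08], [-1.47, 1.51], [0.13, 2.56], [-1, 4.14], [0.04, 2.09], [-2.66, 2.66]. Speed limits (rad/s): [2.57, 2.57, 3.14, 3.14, 3.14, 3.14, 3.14].

### API

Orientations are given as a rotation vector (axis times angle).
In Python, from rig import status, viewer, workorder, r gives the robot as it stands. The module is installed in compiled form; this text tells all that it offers.
- The arm moves only by the shell command python3 -m crank 'ROWS' [FORCE]. ROWS is JSON, a list of rows, each an object of numbers: "hand": the opening, from -1 (shut) to 1 (fully open); "dx", "dy", "dz": the shift along the tool's x, y, z in mm; "ax", "ay", "az": the turn, a rotation vector about the tool's x, y, z in rad. In form: [{"hand": .., "dx": .., "dy": .., "dz": .., "ax": .., "ay": .., "az": ..}, ...]. A call has 1 to 5 rows; each row is the pose to reach, as a shift and turn from the pose commanded when the call began, along the tool's axes at that moment; what a row does not reach only later rows make up. A row lasts 1/10 s, in which the tool goes at most 50 mm and 8.59 degrees, less where a joint would pass 70% of its speed; a pose out of reach is approached as far as the arm can. A call with a gripper value outside its range is refused whole. The fingers move at their own pace and stop on an object; FORCE is the grip in N (left out, the last holds). Time passes only in rows, so rows that repeat a pose let the fingers close. It gives the time, the measured TCP pose, the force and the opening at its end, in the units of the state.
- status.get_obs(): the state, without advancing time (a new reading comes with each control period).
- viewer.grab_frame(name): name is "side" or "top" or "wrist"; returns a dict with "color" (480x640x3 uint8, red, green, blue), "fx", "fy", "cx", "cy" (pixels), "eye" and "attitude" of the camera in the world. Camera axes: x right, y down, z forward; pixel columns grow to the right and rows downward; lengths in mm; the calibration is good to about 2 mm. The wrist camera is an equidistant fisheye: a pixel r from the principal point sees the ray r / f radians off the axis. A picture is of the moment at which its call begins. There is no depth.
- workorder.hand_in(): hands the job in, once; it reports no verdict.
The state is a dict: "clock": time; "joints": joint angles; "qvel": joint speeds; "joint_torque": joint torques, N m; "eef_pos": TCP position; "eef_rot": TCP orientation; "wrist_force": force on the tool from outside, world axes, zero at the start; "torque": the same for the moment, N m; "width": finger opening in mm.
Only numpy, scipy, OpenCV 4.12 (cv2) and the standard library are available. Lean on these libraries where they do the work, as an engineer would, in place of code of your own. Each camera call takes 0.05 s, during which the arm holds its last target.

### The job

The little hob sags on its right-hand side. Lower its lid gently until it is fully shut, lay the spirit level flat across the middle of the lid, lengthways from left to right, then turn the round knob of the adjustable foot on the hob's right until the bubble stands between its two lines. Finish while holding the level down: press it firmly against the lid from above, bubble still between the lines, and keep pressing to the end; leave the other things on the worktop alone.

Things in the scene. Friction and masses are not known exactly. Their poses are not given: they have to be found in the camera images.
- hob: small single-burner hob, a steel tray 230 mm deep (x) x 260 mm wide (y), its rim 72 mm above the worktop, with a plain grey hinged lid. Origin: on the worktop under the hob's centre. Axes: x away from the robot (towards the lid's hinge), y to the hob's left, z up. It is fixed to the worktop on two left feet, 115 mm left of its centre, about which it tilts sideways; the adjustable foot on the right carries the other side.
- lid (a joint): hinge of the grey lid, a stiff panel 236 x 264 x 8 mm hinged along the hob's far edge; 0 = shut flat on the tray, grows as it opens (rad), at the start about 0.8 to 1.1 (standing up, leaning towards the robot). The hinge is stiff: the lid stays at any angle, takes about 0.75 N m to turn (3 to 5 N at its free edge) and must be pushed all the way down; pushing on its outer face (the one away from the robot when open, on top when shut) shuts it.
- lid_hinge (a point): point on the lid's hinge axis, mid-width, at the lid's underside, 117 mm behind the hob's centre and 72 mm above the worktop when the hob is level. Axes fixed to the lid: x from free edge to hinge, y along the hinge, z out of its outer face.
- lid_edge (a point): middle of the lid's free edge, on its outer face, 235 mm from the hinge axis; same axes as lid_hinge.
- lid_mid (a point): centre of the lid's outer face (the top when shut, then 80 mm above the worktop); axes fixed to the lid: when shut x points away from the robot, y to the hob's left, z up.
- level: aluminium spirit level, a straight bar 200 mm long (own x) x 28 mm wide (own y) x 34 mm high (own z), black end caps, about 0.2 kg; origin at the centre of its underside. It lies on the worktop left of the hob, vial up. The yellow-green vial, 78 mm long, is in a sunk window in the middle of its top, flush and guarded, so the bar may be gripped across its width or pressed on its top anywhere.
- bubble (a joint): position of the pale bubble along the level's own x (m), 0 = midway between the two black lines; the bubble is 14 mm long and the lines are 21 mm apart, so it stands between them within 3.5 mm of 0. It goes to the higher end by 0.6 m per rad of slope (10 mm for 0.0167 rad), at most 28 mm, and takes about 2 s to come to rest after the level is moved.
- foot_grip (a point): centre of the round grey ribbed knob of the adjustable foot: 42 mm in diameter, 27 mm high, upright axis, on a stem at the hob's right, 162 mm right and 30 mm in front of its centre; the knob's top is about 123 mm above the worktop when the hob is level (13.5 mm above this point) and up to 11 mm lower when it sags. 20 mm of it can be gripped from above.
- foot (a joint): turn of that knob (rad), growing clockwise seen from above; clockwise lifts the hob's right side by 0.02 rad of sideways slope per rad of turn, 0 = hob level, limits -2.3 and 1.2. It starts 0.8 to 1.8 rad short, so the right side is always low. It is stiff (0.2 N m) and stays where it is left.
- tumbler: steel tumbler, 71 mm wide, 104 mm high, bystander; origin at the centre of its underside
- clay_jar: round orange jar with a pink lid, 77 mm wide, 65 mm high, bystander; origin at the centre of its underside
- bowl: small steel bowl, 80 mm wide, 34 mm high, bystander; origin at the centre of its underside
- onion: onion, 75 mm, bystander; origin at the centre of its underside
- lemon: lemon, 83 x 58 x 58 mm, bystander; origin at the centre of its underside

How it is judged (in metres and radians):
On the way, in this order (a step that is already met when the one before it is completed fails the run):
1. the lid is fully shut (value of joint lid below 0.03 rad), for 0.2 s.
2. the level lies flat across the middle of the shut lid, lengthways left to right (value of joint lid below 0.03 rad and angle between the x axis of level and the y axis of lid_mid, either way round below 0.25 rad and x of level in the frame of lid_mid between -0.07 and 0.07 m and y of level in the frame of lid_mid between -0.05 and 0.05 m and z of level in the frame of lid_mid between -0.004 and 0.004 m and angle between level's own z axis and vertical below 0.08 rad), for 0.3 s.
At the end, for the whole second after the job is handed in: lid shut (0.03 rad) and level (0.01 rad); spirit level flat on it (4 mm), within 70 mm front-back and 50 mm left-right of its middle, lengthways left-right (0.25 rad), at rest, bubble within 3.5 mm of centre; the fingers still press it (over 2.5 N on the level, over 6 N level on lid) (all of step 2 and value of joint bubble between -0.0035 and 0.0035 m and angle between lid_mid's own z axis and vertical below 0.01 rad and contact force between level and hob above 6 N and contact force between the fingers and level above 2.5 N and linear speed of level below 0.02 m/s); the arm keeps its last pose, push and grip.
It fails at once if the lid is slammed (faster than 3 rad/s) (velocity of joint lid below -3 rad/s).
It fails at once if a bystander is pushed more than 30 mm away (distance of any of tumbler, clay_jar, bowl, onion, lemon from where it was at the start of the episode above 0.03 m).
It also fails if it takes over 72 s, if anything falls off the work surface, if the arm or the gripper's body presses on something with over 40 N, if the wrist force passes 120 N, or if a joint passes its speed limit or range.

## Working session

There is one attempt and no reset: what is moved stays moved. The work goes in short steps, Python scripts to look and compute and a shell command to move; the robot and the scene stay as the last step left them, time stands still between calls to the robot, and variables do not carry over. Pictures are saved under pics/ and viewed, and the job is handed in when it is done.

```bash
mkdir -p pics; cat > h.py <<'E'
import numpy as np, cv2
from scipy.spatial.transform import Rotation as R
from rig import status, viewer, workorder, r
def grab(n,fn=None):
    f=viewer.grab_frame(n)
    if fn: cv2.imwrite('pics/'+fn+'.png',f['color'][:,:,::-1])
    return f
def att(f):
    a=np.array(f['attitude'],float)
    return a if a.shape==(3,3) else R.from_rotvec(a).as_matrix()
def ray(f,u,v,fish=False):
    x=(u-f['cx'])/f['fx'];y=(v-f['cy'])/f['fy']
    if fish:
        t=np.hypot(x,y); d=np.array([x/t*np.sin(t),y/t*np.sin(t),np.cos(t)]) if t>0 else np.array([0,0,1.])
    else: d=np.array([x,y,1.])
    return np.array(f['eye'],float),att(f)@d
def onz(f,u,v,z,fish=False):
    o,d=ray(f,u,v,fish); return o+d*(z-o[2])/d[2]
def two(f1,p1,f2,p2,fish1=False,fish2=False):
    o1,d1=ray(f1,*p1,fish1);o2,d2=ray(f2,*p2,fish2)
    d1=d1/np.linalg.norm(d1);d2=d2/np.linalg.norm(d2)
    A=np.stack([d1,-d2],1);s=np.linalg.lstsq(A,o2-o1,rcond=None)[0]
    a=o1+d1*s[0];b=o2+d2*s[1]
    return (a+b)/2,np.linalg.norm(a-b)
def proj(f,P):
    c=att(f).T@(np.array(P)-np.array(f['eye'])); return f['cx']+f['fx']*c[0]/c[2], f['cy']+f['fy']*c[1]/c[2]
def st():
    o=status.get_obs()
    np.set_printoptions(precision=3,suppress=True)
    for k,v in o.items(): print(k,np.array(v))
    return o
E
python3 - <<'E'
from h import *
o=st(); print(r.grip_point_offset, R.from_rotvec(o['eef_rot']).as_matrix())
for n in ['side','top','wrist']:
    f=grab(n,n+'0'); print(n,f['fx'],f['fy'],f['cx'],f['cy'],np.array(f['eye']),f['attitude'])
E
```

```text
clock 0.0
joints [ 1.334  0.69  -0.195  1.566  0.157  0.903 -0.215]
qvel [-0.001  0.     0.001 -0.001 -0.001  0.001  0.001]
joint_torque [  0.001 -52.756  -1.267 -15.343  -0.053   0.006   0.   ]
eef_pos [ 166.988 -601.614  237.908]
eef_rot [-3.111 -0.424  0.001]
wrist_force [-0.479  0.206 -0.021]
torque [-0.044  0.04  -0.052]
width 88.1624382747601
18.700000000000003 [[ 0.964  0.268 -0.001]
 [ 0.268 -0.964  0.002]
 [-0.    -0.002 -1.   ]]
side 459.2277038488158 459.2277038488158 314.8027688602568 242.92785089096546 [ 570.474 1254.158  759.41 ] [ 0.053  2.708 -1.585]
top 535.6429248174068 535.6429248174068 322.6289069614384 250.30752307140781 [ 306.444   44.965 1740.385] [-2.147  2.126 -0.144]
wrist 371.64829954431775 371.64829954431775 318.9322397291861 234.1091775956616 [ 243.844 -580.476  384.936] [ 2.298 -1.745 -0.272]
```

View pics/side0.png

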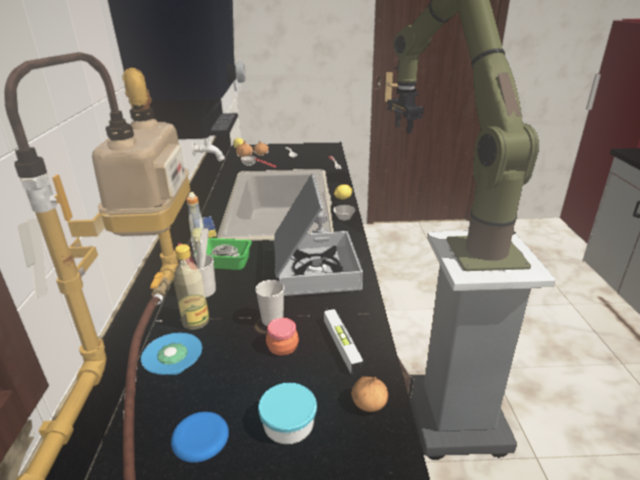

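View pics/top0.png

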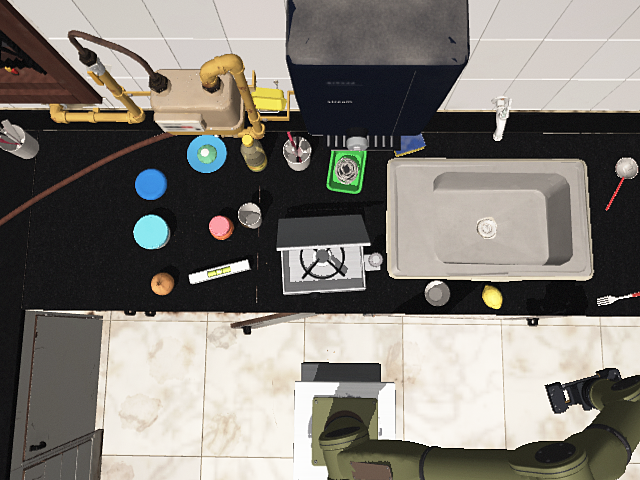

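View pics/wrist0.png

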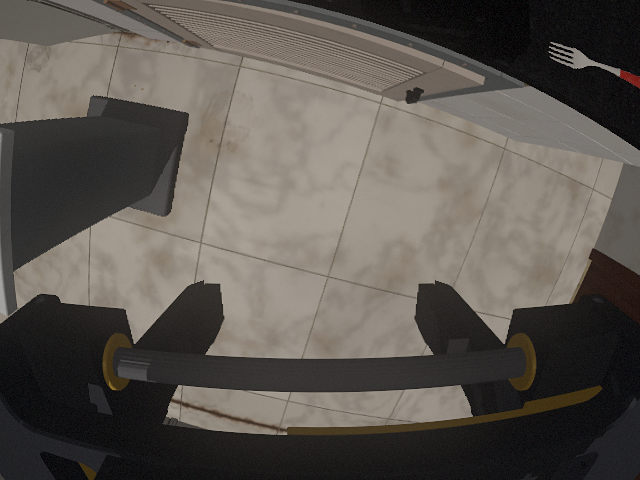

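```bash
python3 - <<'E'
from h import *
t=cv2.imread('pics/top0.png')[190:320,140:400]; cv2.imwrite('pics/top0c.png',cv2.resize(t,None,fx=3,fy=3,interpolation=cv2.INTER_CUBIC))
t=cv2.imread('pics/side0.png')[160:390,230:420]; cv2.imwrite('pics/side0c.png',cv2.resize(t,None,fx=2.6,fy=2.6,interpolation=cv2.INTER_CUBIC))
E
```

```text
(no output)
```

View pics/top0c.png

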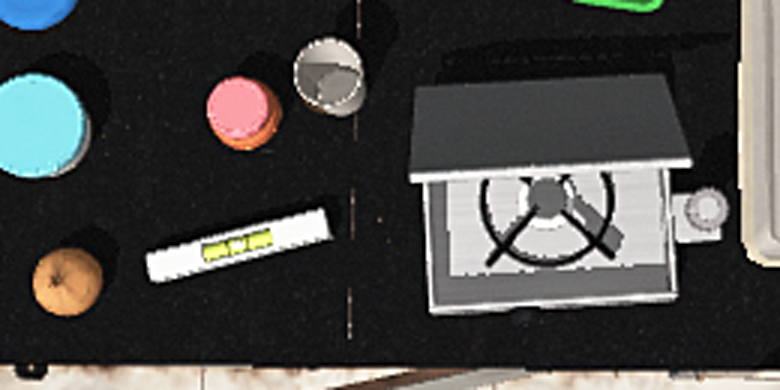

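View pics/side0c.png

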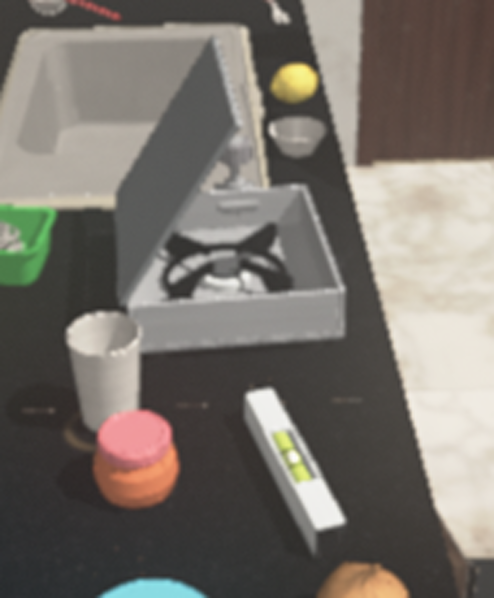

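```bash
python3 - <<'E'
from h import *
f=grab('top');s=grab('side')
c=lambda x,y:(140+x/3-.33,190+y/3-.33)
cs=lambda x,y:(230+x/2.6-.3,160+y/2.6-.3)
for n,p,z in [('rimFL',(432,311),72),('rimFR',(677,298),65),('rimBR?',(668,168),65),('knob',(707,208),116),('lev L0',(147,255),34),('lev L1',(151,281),34),('lev R0',(325,209),34),('lev R1',(330,236),34),('vialc',(238,246),34)]:
    print(n,onz(f,*c(*p),z))
FL=onz(f,*c(432,311),72);FR=onz(f,*c(677,298),65)
print('len',np.linalg.norm(FL-FR),'yaw',np.arctan2(FL[0]-FR[0],FL[1]-FR[1]))
print('knob side ray',onz(s,*cs(233,150),116))
for n,a,b in [('lidR',(691,162),(212,40)),('lidL?',(412,178),(118,190)),('lidLhinge?',(412,178),(240,130)),('rimFL',(432,311),(343,290)),('rimFR',(677,298),(303,188))]:
    print(n,*two(f,c(*a),s,cs(*b)))
E
```

```text
rimFL [422.22327424 192.14673369  72.        ]
rimFR [438.79001218 -62.50979377  65.        ]
rimBR? [575.89503537 -53.15407418  65.        ]
knob [526.77518978 -89.84463952 116.        ]
lev L0 [481.71975695 502.31004651  34.        ]
lev L1 [453.87751271 496.66617442  34.        ]
lev R0 [533.12002131 312.90045856  34.        ]
lev R1 [504.0081471  306.60418541  34.        ]
vialc [492.32030017 404.97739994  34.        ]
len 255.29082197150606 yaw -0.06496368314225293
knob side ray [532.70901311 -56.32863473 116.        ]
lidR [553.00147219 -63.63099323 255.80575269] 3.811779058091845
lidL? [599.69174901 204.47271548 195.21035296] 112.21252417216921
lidLhinge? [532.79241224 196.78420686 261.74908769] 0.08736850997852005
rimFL [424.06859697 192.16125412  68.78051002] 3.2835430991871233
rimFR [442.56447459 -63.52837661  56.13418812] 6.1901437309661675
```

```bash
cat >> h.py <<'E'
YAW=0.067
O=np.array([545.,72.])
def to(x,y,z,yaw=None,hob=False,q=False):
    """print shift in tool axes to world (or hob-frame) target, tool down, yaw of tool x"""
    o=status.get_obs(); p=np.array(o['eef_pos']); M=R.from_rotvec(o['eef_rot']).as_matrix()
    t=np.array([x,y,z],float)
    if hob:
        c,s=np.cos(YAW),np.sin(YAW); t[:2]=O+np.array([[c,-s],[s,c]])@t[:2]
    d=M.T@(t-p)
    rv=np.zeros(3)
    if yaw is not None:
        c,s=np.cos(yaw),np.sin(yaw); T=np.array([[c,s,0],[s,-c,0],[0,0,-1.]])
        rv=R.from_matrix(M.T@T).as_rotvec()
    print('from',p.round(1),'to',t.round(1),'shift',d.round(1),'rot',rv.round(3),'clock',o['clock'],'F',np.array(o['wrist_force']).round(1),'w',round(o['width'],1))
E
python3 -c "
from h import *
to(400,-260,340,1.0)"
```

```text
from [ 167.1 -602.   238.4] to [ 400. -260.  340.] shift [ 315.9 -267.3 -101.5] rot [-0.001 -0.    -0.729] clock 0.25 F [-0.2 -0.1 -0.3] w 88.1
```

```bash
python3 -m crank '[{"hand":-1,"dx":25,"dy":-22,"dz":-30,"ax":0,"ay":0,"az":-0.07},{"hand":-1,"dx":55,"dy":-47,"dz":-55,"ax":0,"ay":0,"az":-0.16},{"hand":-1,"dx":88,"dy":-75,"dz":-80,"ax":0,"ay":0,"az":-0.25},{"hand":-1,"dx":122,"dy":-103,"dz":-100,"ax":0,"ay":0,"az":-0.34},{"hand":-1,"dx":157,"dy":-132,"dz":-102,"ax":0,"ay":0,"az":-0.42}]' 20
python3 -c "
from h import *
to(430,-240,340,1.1)"
```

```text
clock: 0.75
eef_pos: [284.9, -432.7, 343.3]
eef_rot: [2.949, 1.066, 0.002]
wrist_force: [-0.3, -0.4, -0.2]
width: 50.2
from [ 284.9 -432.7  343.3] to [ 430. -240.  340.] shift [234.8 -55.5   2.9] rot [ 0.005  0.001 -0.406] clock 0.75 F [-0.3 -0.4 -0.2] w 50.2
```

```bash
python3 -m crank '[{"hand":-1,"dx":46,"dy":-11,"dz":0,"ax":0,"ay":0,"az":-0.08},{"hand":-1,"dx":93,"dy":-22,"dz":0,"ax":0,"ay":0,"az":-0.16},{"hand":-1,"dx":140,"dy":-33,"dz":0,"ax":0,"ay":0,"az":-0.24},{"hand":-1,"dx":187,"dy":-44,"dz":0,"ax":0,"ay":0,"az":-0.32},{"hand":-1,"dx":234,"dy":-55,"dz":0,"ax":0,"ay":0,"az":-0.4}]'
python3 -c "
from h import *
to(560,-60,340,1.638)
to(605,75,340,1.638)"
```

```text
clock: 1.25
eef_pos: [429.2, -240.0, 340.9]
eef_rot: [2.683, 1.633, -0.0]
wrist_force: [1.6, -0.9, -0.0]
width: 10.0
from [ 429.2 -240.   340.9] to [560. -60. 340.] shift [219.9  33.5   0.8] rot [ 0.     0.    -0.544] clock 1.25 F [ 1.6 -0.9 -0. ] w 10.0
from [ 429.2 -240.   340.9] to [605.  75. 340.] shift [360.5  11.5   0.7] rot [ 0.     0.    -0.544] clock 1.25 F [ 1.6 -0.9 -0. ] w 10.0
```

```bash
python3 -m crank '[{"hand":-1,"dx":46,"dy":6,"dz":0,"ax":0,"ay":0,"az":-0.11},{"hand":-1,"dx":93,"dy":12,"dz":0,"ax":0,"ay":0,"az":-0.22},{"hand":-1,"dx":140,"dy":19,"dz":0,"ax":0,"ay":0,"az":-0.33},{"hand":-1,"dx":187,"dy":20,"dz":0,"ax":0,"ay":0,"az":-0.44},{"hand":-1,"dx":234,"dy":18,"dz":0,"ax":0,"ay":0,"az":-0.544}]'
python3 -c "
from h import *
to(605,75,330,1.638)
for n in ['side','top','wrist']: grab(n,n+'1')"
```

```text
clock: 1.75
eef_pos: [553.4, -41.0, 340.6]
eef_rot: [2.145, 2.295, -0.0]
wrist_force: [1.1, -0.2, -0.1]
width: 0.7
from [553.4 -41.  340.6] to [605.  75. 330.] shift [112.2  59.3  10.5] rot [0. 0. 0.] clock 1.75 F [ 1.1 -0.2 -0.1] w 0.7
```

View pics/wrist1.png

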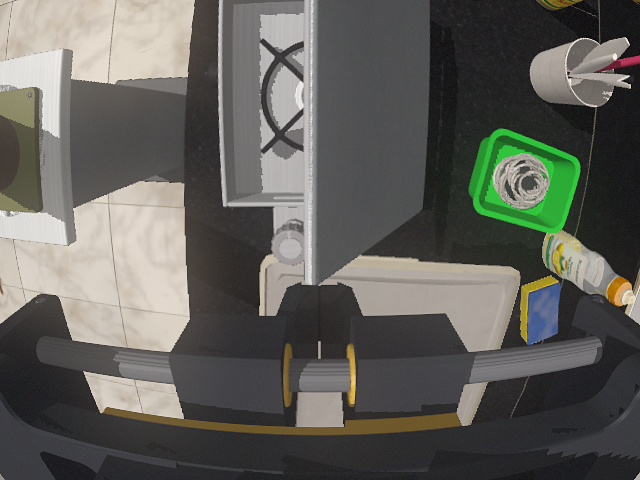

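View pics/side1.png

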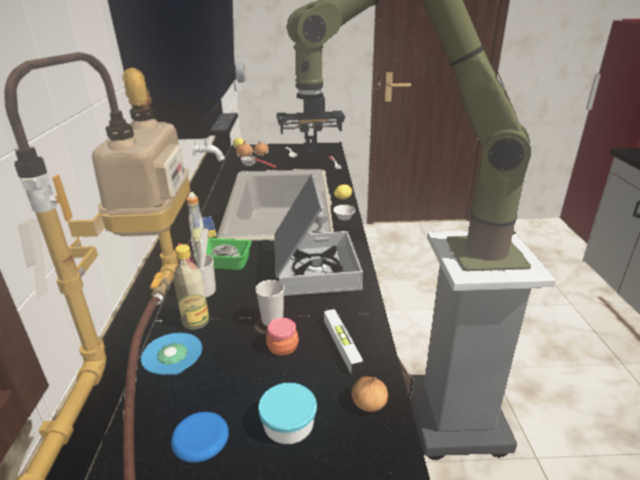

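The wrist view shows the lid's free edge vertical (column ~310), so the tool is square to the hob; the knob is at about (290,243). The way behind the lid is clear.

```bash
python3 -m crank '[{"hand":-1,"dx":35,"dy":20,"dz":0},{"hand":-1,"dx":75,"dy":40,"dz":0},{"hand":-1,"dx":112,"dy":55,"dz":10},{"hand":-1,"dx":112,"dy":55,"dz":40},{"hand":-1,"dx":112,"dy":55,"dz":60}]'
python3 -c "
from h import *
to(576,75,236,1.638);to(15,0,236,1.638,hob=True)
for n in ['side','wrist']: grab(n,n+'2')"
```

```text
from [553.2 -38.3 340.7] to [576.  75. 236.] shift [111.1  30.7 105. ] rot [ 0.001 -0.002  0.003] clock 1.9 F [-0.1 -1.   0.2] w 0.1
from [553.2 -38.3 340.7] to [560.  73. 236.] shift [110.3  14.5 105. ] rot [ 0.001 -0.002  0.003] clock 1.9 F [-0.1 -1.   0.2] w 0.1invalid input at $[0]: expected keys hand, dx, dy, dz, ax, ay, az
```

View pics/side2.png

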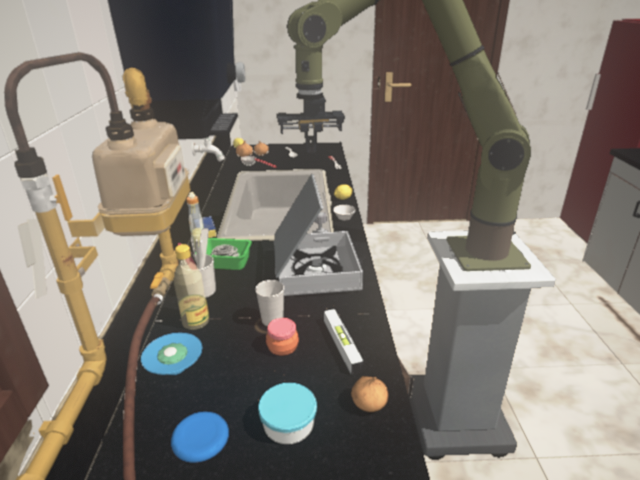

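The call was refused, since every key is needed. Repeating it in full.

```bash
python3 -m crank '[{"hand":-1,"dx":35,"dy":20,"dz":0,"ax":0,"ay":0,"az":0},{"hand":-1,"dx":75,"dy":40,"dz":0,"ax":0,"ay":0,"az":0},{"hand":-1,"dx":112,"dy":52,"dz":10,"ax":0,"ay":0,"az":0},{"hand":-1,"dx":112,"dy":52,"dz":40,"ax":0,"ay":0,"az":0},{"hand":-1,"dx":112,"dy":52,"dz":60,"ax":0,"ay":0,"az":0}]'
python3 -c "
from h import *
to(40,0,236,1.638,hob=True)
for n in ['side','wrist']: grab(n,n+'3')"
```

```text
clock: 2.5
eef_pos: [596.7, 71.6, 279.2]
eef_rot: [2.15, 2.29, -0.003]
wrist_force: [0.5, -0.6, -0.4]
width: 0.4
from [596.7  71.6 279.2] to [584.9  74.7 236. ] shift [  3.9 -11.5  43.2] rot [-0.001  0.002 -0.004] clock 2.5 F [ 0.5 -0.6 -0.4] w 0.4
```

View pics/side3.png

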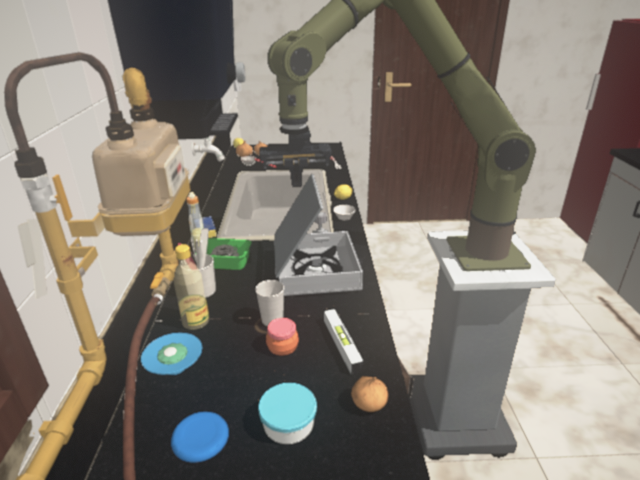

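View pics/wrist3.png

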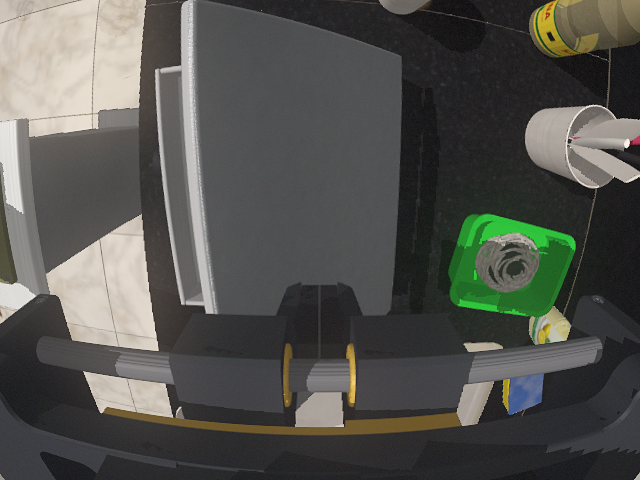

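```bash
python3 -m crank '[{"hand":-1,"dx":0,"dy":-5,"dz":22,"ax":0,"ay":0,"az":0},{"hand":-1,"dx":0,"dy":-10,"dz":43,"ax":0,"ay":0,"az":0},{"hand":-1,"dx":0,"dy":-18,"dz":47,"ax":0,"ay":0,"az":0},{"hand":-1,"dx":0,"dy":-25,"dz":51,"ax":0,"ay":0,"az":0},{"hand":-1,"dx":0,"dy":-33,"dz":56,"ax":0,"ay":0,"az":0}]' 30
python3 -m crank '[{"hand":-1,"dx":0,"dy":-8,"dz":5,"ax":0,"ay":0,"az":0},{"hand":-1,"dx":0,"dy":-15,"dz":10,"ax":0,"ay":0,"az":0},{"hand":-1,"dx":0,"dy":-22,"dz":16,"ax":0,"ay":0,"az":0},{"hand":-1,"dx":0,"dy":-29,"dz":22,"ax":0,"ay":0,"az":0},{"hand":-1,"dx":0,"dy":-35,"dz":29,"ax":0,"ay":0,"az":0}]'
python3 -c "
from h import *
to(-27,0,180,1.638,hob=True)
for n in ['side','wrist']: grab(n,n+'4')"
```

```text
clock: 3.1
eef_pos: [565.8, 69.8, 226.3]
eef_rot: [2.149, 2.287, 0.005]
wrist_force: [3.6, -1.3, 0.6]
width: 0.4
clock: 3.6
eef_pos: [528.4, 68.9, 195.3]
eef_rot: [-2.148, -2.291, 0.0]
wrist_force: [1.1, 1.9, 2.1]
width: 0.3
from [528.4  68.9 195.3] to [518.1  70.2 180. ] shift [  1.9 -10.2  15.3] rot [-0.001 -0.001 -0.003] clock 3.6 F [1.1 1.9 2.1] w 0.3
```

View pics/side4.png

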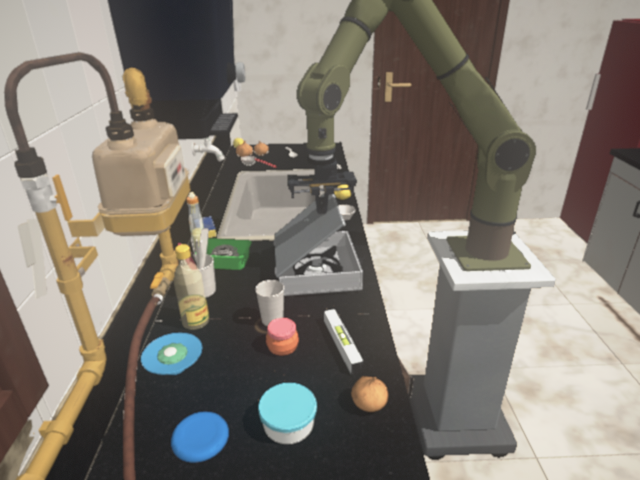

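```bash
python3 -m crank '[{"hand":-1,"dx":0,"dy":-10,"dz":15,"ax":0,"ay":0,"az":0},{"hand":-1,"dx":0,"dy":-20,"dz":30,"ax":0,"ay":0,"az":0},{"hand":-1,"dx":0,"dy":-29,"dz":46,"ax":0,"ay":0,"az":0},{"hand":-1,"dx":0,"dy":-36,"dz":62,"ax":0,"ay":0,"az":0},{"hand":-1,"dx":0,"dy":-41,"dz":79,"ax":0,"ay":0,"az":0}]'
python3 -m crank '[{"hand":-1,"dx":0,"dy":-2,"dz":9,"ax":0,"ay":0,"az":0},{"hand":-1,"dx":0,"dy":-4,"dz":18,"ax":0,"ay":0,"az":0},{"hand":-1,"dx":0,"dy":-5,"dz":27,"ax":0,"ay":0,"az":0},{"hand":-1,"dx":0,"dy":-5,"dz":34,"ax":0,"ay":0,"az":0},{"hand":-1,"dx":0,"dy":-5,"dz":38,"ax":0,"ay":0,"az":0}]'
python3 -c "
from h import *
to(-63,0,76,1.638,hob=True)"
```

```text
clock: 4.2
eef_pos: [488.0, 66.3, 116.3]
eef_rot: [-2.148, -2.291, -0.001]
wrist_force: [0.6, 1.3, 1.3]
width: 0.4
clock: 4.7
eef_pos: [483.3, 65.3, 78.1]
eef_rot: [-2.149, -2.291, 0.001]
wrist_force: [-1.4, -0.3, 1.3]
width: 0.3
from [483.3  65.3  78.1] to [482.1  67.8  76. ] shift [ 2.6 -0.9  2.1] rot [-0.001  0.001 -0.003] clock 4.7 F [-1.4 -0.3  1.3] w 0.3
```

```bash
python3 -m crank '[{"hand":-1,"dx":0,"dy":0,"dz":2,"ax":0,"ay":0,"az":0},{"hand":-1,"dx":0,"dy":0,"dz":4,"ax":0,"ay":0,"az":0},{"hand":-1,"dx":0,"dy":0,"dz":6,"ax":0,"ay":0,"az":0}]'
```

```text
clock: 5.0
eef_pos: [483.3, 65.3, 75.9]
eef_rot: [2.147, 2.289, 0.001]
wrist_force: [-11.1, -2.6, 60.5]
width: 0.5
```

```bash
python3 -m crank '[{"hand":-1,"dx":0,"dy":0,"dz":-2,"ax":0,"ay":0,"az":0},{"hand":-1,"dx":0,"dy":0,"dz":-3,"ax":0,"ay":0,"az":0},{"hand":-1,"dx":0,"dy":0,"dz":-20,"ax":0,"ay":0,"az":0},{"hand":0.2,"dx":0,"dy":0,"dz":-60,"ax":0,"ay":0,"az":0},{"hand":0.4,"dx":0,"dy":0,"dz":-100,"ax":0,"ay":0,"az":0}]'
python3 -c "
from h import *
for n in ['side','top','wrist']: grab(n,n+'5')
to(493,404,160,1.834)
t=cv2.imread('pics/side5.png')[160:390,230:420]; cv2.imwrite('pics/side5c.png',cv2.resize(t,None,fx=2.6,fy=2.6,interpolation=cv2.INTER_CUBIC))
t=cv2.imread('pics/top5.png')[190:320,140:400]; cv2.imwrite('pics/top5c.png',cv2.resize(t,None,fx=3,fy=3,interpolation=cv2.INTER_CUBIC))
"
```

```text
clock: 5.5
eef_pos: [483.2, 65.1, 173.3]
eef_rot: [-2.149, -2.29, 0.002]
wrist_force: [1.5, -0.4, -0.3]
width: 14.4
from [485.4  65.6 174.6] to [493. 404. 160.] shift [337.3  28.7  15. ] rot [ 0.005 -0.    -0.201] clock 5.65 F [ 0.  -0.1 -0.6] w 25.8
```

View pics/side5c.png

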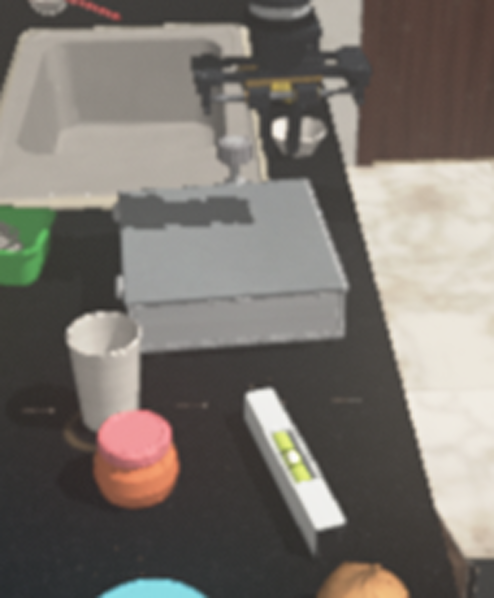

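View pics/top5c.png

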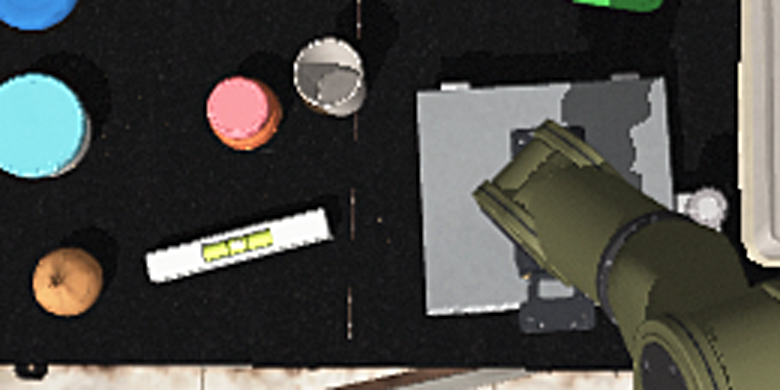

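```bash
python3 - <<'E'
from h import *
f=grab('top')
c=lambda x,y:(140+x/3-.33,190+y/3-.33)
P={}
for n,p,z in [('lidFL',(428,315),80),('lidBL',(417,92),80),('lidBR',(664,78),72),('jar',(240,107),65),('tumbler',(329,75),104),('onion',(67,280),40),('knob',(707,206),114)]:
    P[n]=onz(f,*c(*p),z); print(n,P[n])
a=P['lidBL']-P['lidFL'];b=P['lidBL']-P['lidBR'];print(np.linalg.norm(a),np.linalg.norm(b),np.arctan2(a[1],a[0]),np.arctan2(-b[0],b[1]))
print('centre',(P['lidFL']+P['lidBR'])/2)
E
```

```text
lidFL [417.49724155 195.48858961  80.        ]
lidBL [652.42847905 212.34879149  80.        ]
lidBR [671.30073421 -48.51939354  72.        ]
jar [637.76174701 402.26287592  65.        ]
tumbler [664.77700626 302.22710842 104.        ]
onion [453.55536202 584.94180696  40.        ]
knob [529.10473715 -90.01826903 114.        ]
235.5354596711721 261.67226062252604 0.07164370897523901 0.07221821438701714
centre [544.39898788  73.48459803  76.        ]
```

```bash
sed -i 's/^YAW=.*/YAW=0.072/;s/^O=.*/O=np.array([544.4,73.5])/' h.py; python3 -m crank '[{"hand":0.4,"dx":47,"dy":4,"dz":0,"ax":0,"ay":0,"az":-0.03},{"hand":0.4,"dx":95,"dy":8,"dz":0,"ax":0,"ay":0,"az":-0.06},{"hand":0.4,"dx":143,"dy":12,"dz":0,"ax":0,"ay":0,"az":-0.09},{"hand":0.4,"dx":190,"dy":16,"dz":0,"ax":0,"ay":0,"az":-0.12},{"hand":0.4,"dx":238,"dy":20,"dz":0,"ax":0,"ay":0,"az":-0.15}]'
python3 -m crank '[{"hand":0.4,"dx":45,"dy":12,"dz":0,"ax":0,"ay":0,"az":-0.02},{"hand":0.4,"dx":80,"dy":22,"dz":0,"ax":0,"ay":0,"az":-0.05},{"hand":0.4,"dx":100,"dy":25,"dz":20,"ax":0,"ay":0,"az":-0.05},{"hand":0.4,"dx":100,"dy":25,"dz":40,"ax":0,"ay":0,"az":-0.05},{"hand":0.4,"dx":100,"dy":25,"dz":40,"ax":0,"ay":0,"az":-0.05}]'
python3 -c "
from h import *
to(493,404,60,1.834)
for n in ['side','top','wrist']: grab(n,n+'6')
t=cv2.imread('pics/side6.png')[160:390,230:420]; cv2.imwrite('pics/side6c.png',cv2.resize(t,None,fx=2.6,fy=2.6,interpolation=cv2.INTER_CUBIC))
"
```

```text
clock: 6.2
eef_pos: [487.5, 305.1, 170.6]
eef_rot: [1.97, 2.447, -0.006]
wrist_force: [0.5, 0.5, 0.3]
width: 61.8
clock: 6.7
eef_pos: [489.1, 405.5, 127.8]
eef_rot: [-1.907, -2.496, 0.014]
wrist_force: [1.3, -0.7, 0.4]
width: 61.9
from [489.1 405.5 127.8] to [493. 404.  60.] shift [-2.1  3.8 67.8] rot [-0.007  0.005  0.003] clock 6.7 F [ 1.3 -0.7  0.4] w 61.9
```

View pics/wrist6.png

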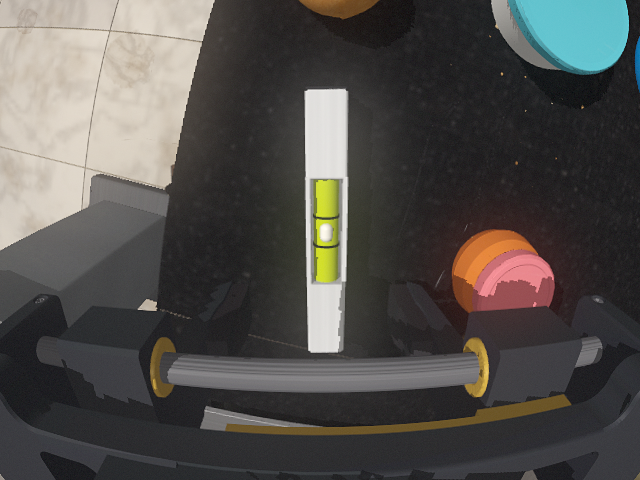

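View pics/side6.png

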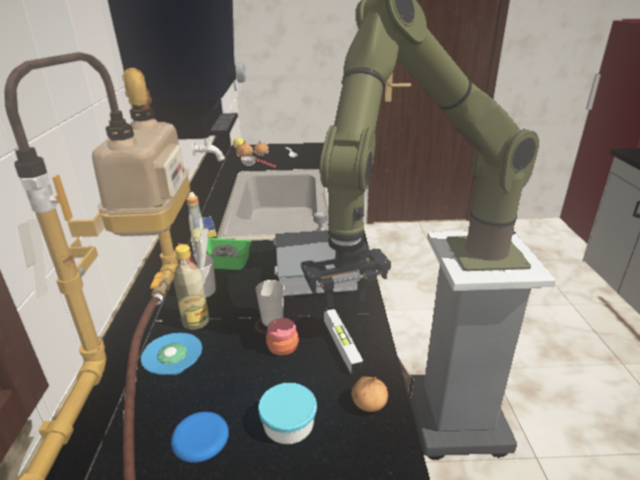

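```bash
python3 - <<'E'
from h import *
f=grab('wrist')
for p in [(326,90),(326,352),(326,180),(326,283),(326,231)]: print(p,onz(f,*p,34,True))
E
```

```text
(326, 90) [471.64090552 502.7704423   34.        ]
(326, 352) [524.00632624 313.28986565  34.        ]
(326, 180) [487.37641035 445.13657118  34.        ]
(326, 283) [507.3987931  372.73049188  34.        ]
(326, 231) [496.8260947 410.8460029  34.       ]
```

```bash
python3 -m crank '[{"hand":0.4,"dx":0,"dy":6,"dz":30,"ax":0,"ay":0,"az":0},{"hand":0.4,"dx":0,"dy":6,"dz":65,"ax":0,"ay":0,"az":0},{"hand":0.4,"dx":0,"dy":6,"dz":95,"ax":0,"ay":0,"az":0},{"hand":0.4,"dx":0,"dy":6,"dz":116,"ax":0,"ay":0,"az":0},{"hand":0.4,"dx":0,"dy":6,"dz":118,"ax":0,"ay":0,"az":0}]'
python3 -m crank '[{"hand":-1,"dx":0,"dy":0,"dz":0,"ax":0,"ay":0,"az":0},{"hand":-1,"dx":0,"dy":0,"dz":0,"ax":0,"ay":0,"az":0},{"hand":-1,"dx":0,"dy":0,"dz":0,"ax":0,"ay":0,"az":0},{"hand":-1,"dx":0,"dy":0,"dz":0,"ax":0,"ay":0,"az":0},{"hand":-1,"dx":0,"dy":0,"dz":0,"ax":0,"ay":0,"az":0}]' 25
python3 -c "
from h import *
to(495,406,130,1.834)
for n in ['wrist']: grab(n,n+'7')
"
```

```text
clock: 7.4
eef_pos: [496.6, 407.0, 12.9]
eef_rot: [1.91, 2.494, -0.006]
wrist_force: [0.0, 0.1, 0.0]
width: 61.4
clock: 7.9
eef_pos: [497.1, 409.2, 15.6]
eef_rot: [1.91, 2.495, 0.001]
wrist_force: [-1.5, -0.9, 4.6]
width: 27.6
from [497.1 409.2  15.6] to [495. 406. 130.] shift [  -2.4   -2.8 -114.4] rot [ 0.001 -0.     0.001] clock 7.9 F [-1.5 -0.9  4.6] w 27.6
```

View pics/wrist7.png

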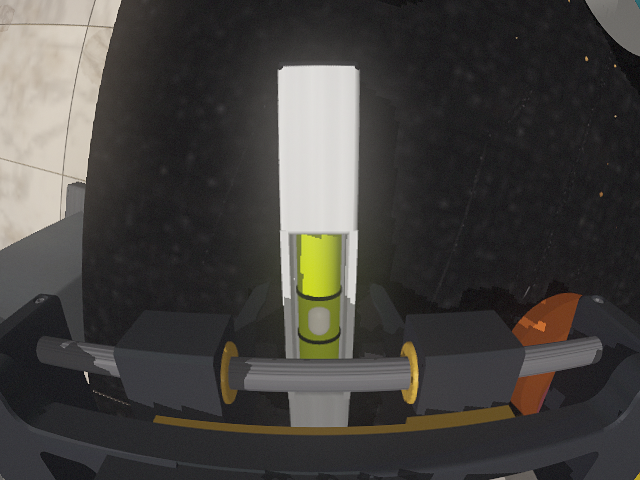

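```bash
python3 -m crank '[{"hand":-1,"dx":0,"dy":0,"dz":0,"ax":0,"ay":0,"az":0},{"hand":-1,"dx":0,"dy":0,"dz":-15,"ax":0,"ay":0,"az":0},{"hand":-1,"dx":0,"dy":0,"dz":-30,"ax":0,"ay":0,"az":0},{"hand":-1,"dx":0,"dy":0,"dz":-30,"ax":0,"ay":0,"az":0}]' 35
python3 -c "
from h import *
to(495,406,130,1.834)
for n in ['wrist','side']: grab(n,n+'8')
t=cv2.imread('pics/side8.png')[220:420,250:420]; cv2.imwrite('pics/side8c.png',cv2.resize(t,None,fx=2.8,fy=2.8,interpolation=cv2.INTER_CUBIC))
"
```

```text
clock: 8.35
eef_pos: [498.6, 410.3, 47.5]
eef_rot: [1.91, 2.494, 0.008]
wrist_force: [0.3, 0.9, -1.9]
width: 27.7
from [498.6 410.3  47.5] to [495. 406. 130.] shift [ -3.   -4.2 -82.5] rot [ 0.004 -0.003  0.   ] clock 8.35 F [ 0.3  0.9 -1.9] w 27.7
```

View pics/side8c.png

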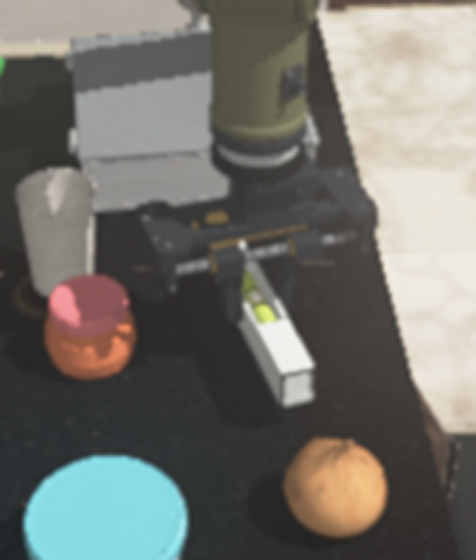

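View pics/wrist8.png

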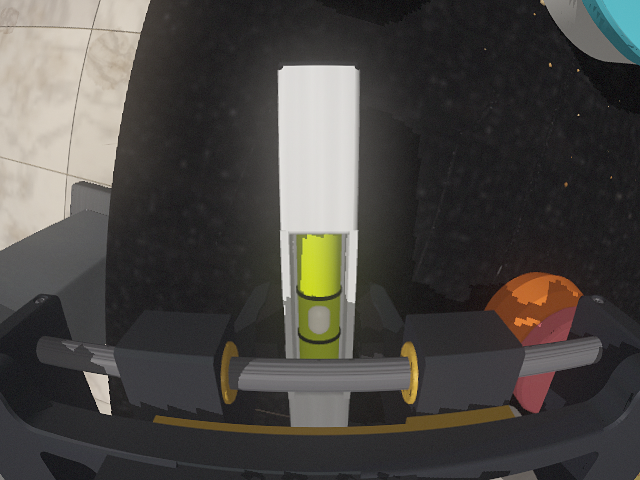

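```bash
python3 -c "
from h import *
to(0,25,135,1.643,hob=True)"
python3 -m crank '[{"hand":-1,"dx":0,"dy":0,"dz":-25,"ax":0,"ay":0,"az":0},{"hand":-1,"dx":0,"dy":0,"dz":-55,"ax":0,"ay":0,"az":0},{"hand":-1,"dx":0,"dy":0,"dz":-85,"ax":0,"ay":0,"az":0},{"hand":-1,"dx":0,"dy":0,"dz":-105,"ax":0,"ay":0,"az":0},{"hand":-1,"dx":0,"dy":0,"dz":-105,"ax":0,"ay":0,"az":0}]'
python3 -c "
from h import *
to(0,25,150,1.643,hob=True)"
```

```text
from [497.7 409.1  45.5] to [542.6  98.4 135. ] shift [-311.6  -37.5  -89.7] rot [ 0.001 -0.001  0.192] clock 8.45 F [-0.  -0.5 -2.8] w 27.7
clock: 8.95
eef_pos: [498.3, 410.3, 152.1]
eef_rot: [1.91, 2.494, 0.008]
wrist_force: [0.8, 0.6, -1.5]
width: 27.8
from [498.3 410.3 152.1] to [542.6  98.4 150. ] shift [-312.6  -38.5    1.1] rot [ 0.004 -0.003  0.191] clock 8.95 F [ 0.8  0.6 -1.5] w 27.8
```

```bash

python3 -m crank '[{"hand":-1,"dx":-35,"dy":-4,"dz":0,"ax":0,"ay":0,"az":0.02},{"hand":-1,"dx":-75,"dy":-9,"dz":0,"ax":0,"ay":0,"az":0.05},{"hand":-1,"dx":-115,"dy":-14,"dz":0,"ax":0,"ay":0,"az":0.07},{"hand":-1,"dx":-155,"dy":-19,"dz":0,"ax":0,"ay":0,"az":0.1},{"hand":-1,"dx":-195,"dy":-24,"dz":0,"ax":0,"ay":0,"az":0.12}]'
python3 -c "
from h import *
to(0,25,150,1.643,hob=True)"
```

```text
clock: 9.45
eef_pos: [524.1, 212.1, 148.0]
eef_rot: [-2.056, -2.374, 0.004]
wrist_force: [0.3, -1.0, -1.2]
width: 27.4
from [524.1 212.1 148. ] to [542.6  98.4 150. ] shift [-115.1    2.1   -1.9] rot [-0.003  0.001  0.071] clock 9.45 F [ 0.3 -1.  -1.2] w 27.4
```

```bash

python3 -m crank '[{"hand":-1,"dx":-38,"dy":1,"dz":0,"ax":0,"ay":0,"az":0.02},{"hand":-1,"dx":-75,"dy":2,"dz":0,"ax":0,"ay":0,"az":0.05},{"hand":-1,"dx":-105,"dy":2,"dz":0,"ax":0,"ay":0,"az":0.07},{"hand":-1,"dx":-115,"dy":2,"dz":0,"ax":0,"ay":0,"az":0.07},{"hand":-1,"dx":-115,"dy":2,"dz":20,"ax":0,"ay":0,"az":0.07}]'
python3 -c "
from h import *
to(0,25,100,1.643,hob=True)
for n in ['wrist','top']: grab(n,n+'9')"
```

```text
clock: 9.95
eef_pos: [544.7, 99.1, 130.0]
eef_rot: [2.14, 2.297, 0.003]
wrist_force: [0.9, 0.5, -2.6]
width: 27.5
from [544.7  99.1 130. ] to [542.6  98.4 100. ] shift [-0.5 -2.2 30. ] rot [ 0.003  0.    -0.002] clock 9.95 F [ 0.9  0.5 -2.6] w 27.5
```

View pics/wrist9.png

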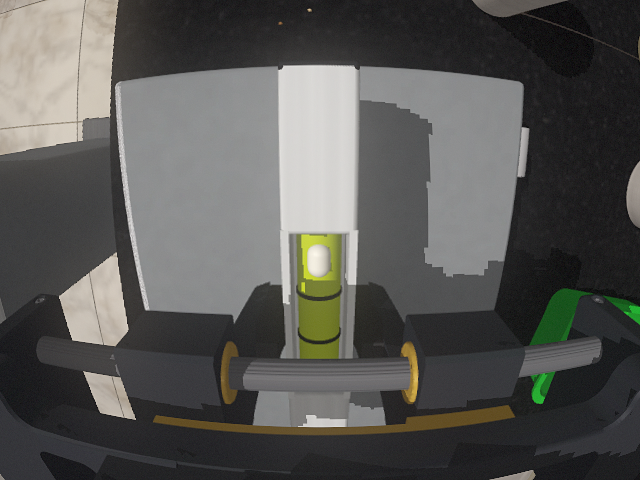

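```bash

python3 -m crank '[{"hand":-1,"dx":0,"dy":0,"dz":12,"ax":0,"ay":0,"az":0},{"hand":-1,"dx":0,"dy":0,"dz":24,"ax":0,"ay":0,"az":0},{"hand":-1,"dx":0,"dy":0,"dz":30,"ax":0,"ay":0,"az":0},{"hand":-1,"dx":0,"dy":0,"dz":32,"ax":0,"ay":0,"az":0}]'
python3 -m crank '[{"hand":-1,"dx":0,"dy":0,"dz":2,"ax":0,"ay":0,"az":0},{"hand":-1,"dx":0,"dy":0,"dz":4,"ax":0,"ay":0,"az":0}]'

```

```text
clock: 10.45
eef_pos: [542.8, 101.1, 96.7]
eef_rot: [-2.136, -2.303, 0.002]
wrist_force: [0.1, 0.4, -1.8]
width: 27.5
clock: 10.65
eef_pos: [543.6, 100.8, 94.0]
eef_rot: [2.137, 2.302, 0.0]
wrist_force: [-0.4, -2.0, 2.9]
width: 27.5
```

```bash

python3 -m crank '[{"hand":-1,"dx":0,"dy":0,"dz":1.5,"ax":0,"ay":0,"az":0},{"hand":-1,"dx":0,"dy":0,"dz":3,"ax":0,"ay":0,"az":0}]'

```

```text
clock: 10.85
eef_pos: [543.6, 100.4, 92.3]
eef_rot: [2.137, 2.3, -0.0]
wrist_force: [-6.0, -3.3, 26.8]
width: 27.6
```

Contact. Now I'll release and lift.

```bash

python3 -m crank '[{"hand":-1,"dx":0,"dy":0,"dz":-1.5,"ax":0,"ay":0,"az":0},{"hand":0.2,"dx":0,"dy":0,"dz":-1.5,"ax":0,"ay":0,"az":0},{"hand":0.2,"dx":0,"dy":0,"dz":-2,"ax":0,"ay":0,"az":0},{"hand":0.2,"dx":0,"dy":0,"dz":-2,"ax":0,"ay":0,"az":0},{"hand":0.2,"dx":0,"dy":0,"dz":-2,"ax":0,"ay":0,"az":0}]'
python3 -m crank '[{"hand":0.2,"dx":0,"dy":0,"dz":-20,"ax":0,"ay":0,"az":0},{"hand":0.2,"dx":0,"dy":0,"dz":-50,"ax":0,"ay":0,"az":0},{"hand":0.2,"dx":0,"dy":0,"dz":-80,"ax":0,"ay":0,"az":0},{"hand":0.2,"dx":0,"dy":0,"dz":-100,"ax":0,"ay":0,"az":0}]'
python3 -c "
from h import *
to(-30,-162,180,1.643,hob=True)
for n in ['wrist','top']: grab(n,n+'10')"
```

```text
clock: 11.35
eef_pos: [543.5, 101.0, 92.6]
eef_rot: [-2.138, -2.302, -0.0]
wrist_force: [0.7, 0.3, -1.0]
width: 52.4
clock: 11.75
eef_pos: [543.9, 101.3, 194.5]
eef_rot: [2.137, 2.302, 0.003]
wrist_force: [-0.5, 0.3, -0.3]
width: 52.6
from [543.9 101.3 194.5] to [526.1 -90.2 180. ] shift [-189.7  -31.9   14.3] rot [ 0.002 -0.001  0.002] clock 11.75 F [-0.5  0.3 -0.3] w 52.6
```

View pics/wrist10.png

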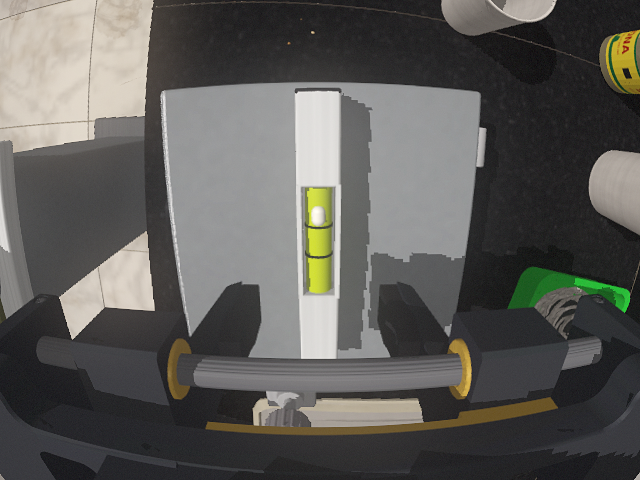

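```bash

python3 -m crank '[{"hand":0.6,"dx":-40,"dy":-7,"dz":0,"ax":0,"ay":0,"az":0},{"hand":0.6,"dx":-85,"dy":-15,"dz":0,"ax":0,"ay":0,"az":-0.05},{"hand":0.6,"dx":-130,"dy":-22,"dz":5,"ax":0,"ay":0,"az":-0.1},{"hand":0.6,"dx":-170,"dy":-28,"dz":10,"ax":0,"ay":0,"az":-0.15},{"hand":0.6,"dx":-190,"dy":-31,"dz":15,"ax":0,"ay":0,"az":-0.2}]'
python3 -m crank '[{"hand":0.6,"dx":0,"dy":0,"dz":0,"ax":0,"ay":0,"az":0},{"hand":0.6,"dx":0,"dy":0,"dz":0,"ax":0,"ay":0,"az":0}]'
python3 -c "
from h import *
to(-30,-162,97,1.843,hob=True)
print(status.get_obs()['joints'])
for n in ['wrist','top']: grab(n,n+'11')"
```

```text
clock: 12.35
eef_pos: [524.9, -95.9, 175.9]
eef_rot: [-1.901, -2.5, 0.006]
wrist_force: [-0.3, -0.6, 0.5]
width: 70.8
clock: 12.55
eef_pos: [526.2, -90.2, 177.0]
eef_rot: [-1.898, -2.502, -0.001]
wrist_force: [0.3, 1.1, 0.8]
width: 70.7
from [526.2 -90.2 177. ] to [526.1 -90.2  97. ] shift [-0.2 -0.  80. ] rot [-0.001 -0.002  0.001] clock 12.55 F [0.3 1.1 0.8] w 70.7
[ 0.45489651  0.72101514 -0.62179326  1.88874153  0.61124786  0.73112512
 -0.24715029]
```

View pics/wrist11.png

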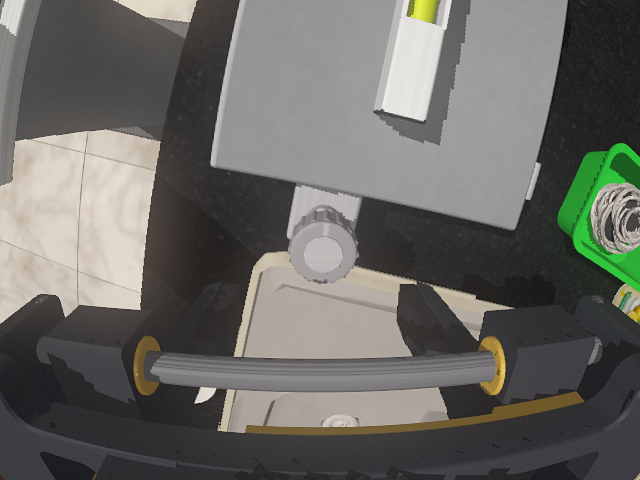

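```bash
python3 - <<'E'
from h import *
f=grab('wrist'); im=f['color']
cv2.imwrite('pics/k.png',cv2.resize(im[190:300,270:380],None,fx=5,fy=5,interpolation=cv2.INTER_CUBIC)[:,:,::-1])
for z in (112,114,116): print(z,onz(f,323,256,z,True))
t=cv2.imread('pics/top11.png')[190:320,270:400]; cv2.imwrite('pics/top11c.png',cv2.resize(t,None,fx=5,fy=5,interpolation=cv2.INTER_CUBIC))
E
```

```text
112 [531.34975835 -90.44189769 112.        ]
114 [531.11611663 -89.71352185 114.        ]
116 [530.8824749  -88.98514602 116.        ]
```

View pics/k.png

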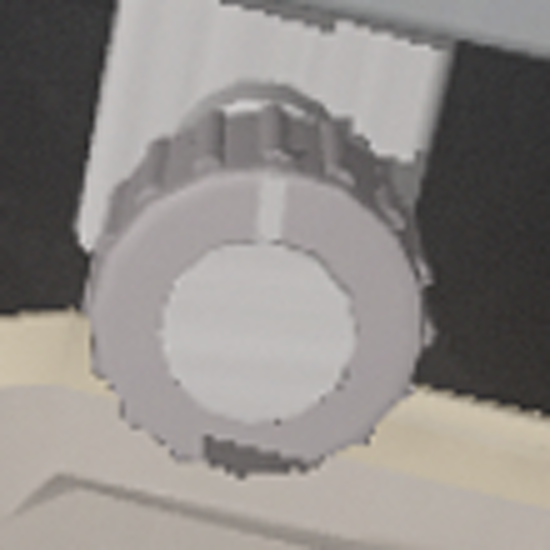

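View pics/top11c.png

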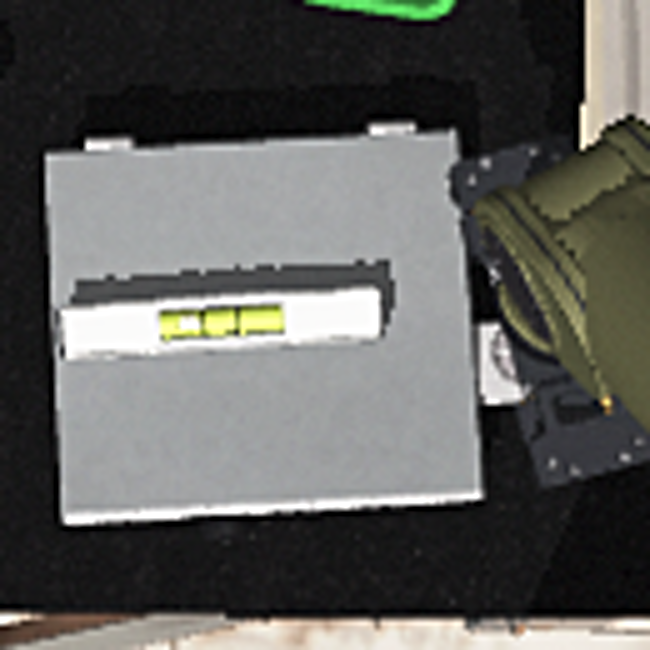

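```bash

python3 -m crank '[{"hand":0.6,"dx":0,"dy":3,"dz":25,"ax":0,"ay":0,"az":0},{"hand":0.6,"dx":0,"dy":3,"dz":50,"ax":0,"ay":0,"az":0},{"hand":0.6,"dx":0,"dy":3,"dz":70,"ax":0,"ay":0,"az":0},{"hand":0.6,"dx":0,"dy":3,"dz":79,"ax":0,"ay":0,"az":0},{"hand":0.6,"dx":0,"dy":3,"dz":79,"ax":0,"ay":0,"az":0}]'
python3 -m crank '[{"hand":-1,"dx":0,"dy":0,"dz":0,"ax":0,"ay":0,"az":0},{"hand":-1,"dx":0,"dy":0,"dz":0,"ax":0,"ay":0,"az":0},{"hand":-1,"dx":0,"dy":0,"dz":0,"ax":0,"ay":0,"az":0},{"hand":-1,"dx":0,"dy":0,"dz":0,"ax":0,"ay":0,"az":0}]' 50
python3 -c "
from h import *
st()
for n in ['wrist','top']: grab(n,n+'12')"
```

```text
clock: 13.2
eef_pos: [529.1, -88.9, 98.0]
eef_rot: [-1.894, -2.505, 0.001]
wrist_force: [-0.5, -0.7, -0.5]
width: 70.7
clock: 13.6
eef_pos: [528.9, -90.5, 99.3]
eef_rot: [1.898, 2.503, -0.002]
wrist_force: [0.6, 0.9, 7.4]
width: 40.9
clock 13.6
joints [ 0.385  0.833 -0.511  1.935  0.738  0.569 -0.356]
qvel [-0.002 -0.004 -0.002 -0.014 -0.004  0.009 -0.001]
joint_torque [ -1.794 -48.087  -5.759 -10.078   0.271  -0.759   0.003]
eef_pos [528.919 -90.523  99.27 ]
eef_rot [ 1.898  2.503 -0.002]
wrist_force [0.647 0.899 7.38 ]
torque [ 0.248 -0.408  0.007]
width 40.8700836709494
```

View pics/wrist12.png

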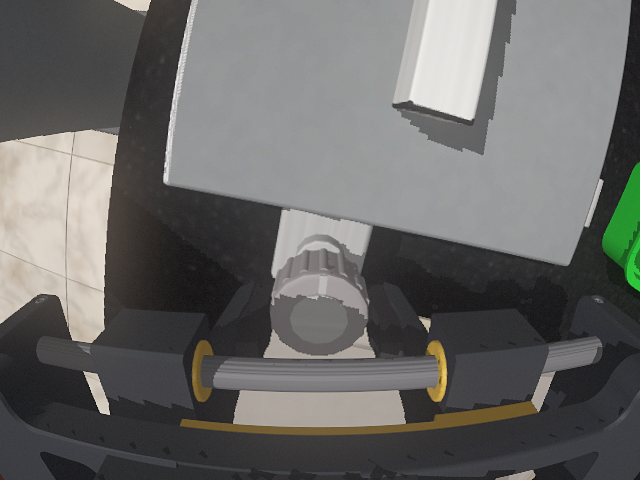

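```bash

python3 -m crank '[{"hand":-1,"dx":0.3,"dy":0,"dz":-0.6,"ax":0,"ay":0,"az":0.12},{"hand":-1,"dx":0.6,"dy":0,"dz":-1.3,"ax":0,"ay":0,"az":0.24},{"hand":-1,"dx":0.9,"dy":0,"dz":-2,"ax":0,"ay":0,"az":0.36},{"hand":-1,"dx":1.2,"dy":0,"dz":-2.6,"ax":0,"ay":0,"az":0.48},{"hand":-1,"dx":1.5,"dy":0,"dz":-3.3,"ax":0,"ay":0,"az":0.6}]'
python3 -c "
from h import *
st()
grab('wrist','wrist13')"
```

```text
clock: 14.2
eef_pos: [528.2, -89.2, 102.6]
eef_rot: [2.556, 1.826, -0.003]
wrist_force: [-2.2, -2.0, 6.6]
width: 41.1
clock 14.2
joints [ 0.293  0.802 -0.356  1.94   0.555  0.498 -0.789]
qvel [-0.183 -0.054  0.305  0.012 -0.393 -0.124 -0.822]
joint_torque [  0.657 -46.917  -3.948  -9.075   0.29   -1.111   0.512]
eef_pos [528.168 -89.162 102.633]
eef_rot [ 2.556  1.826 -0.003]
wrist_force [-2.203 -1.957  6.645]
torque [-0.065  0.982  0.264]
width 41.121898688502554
```

View pics/wrist13.png

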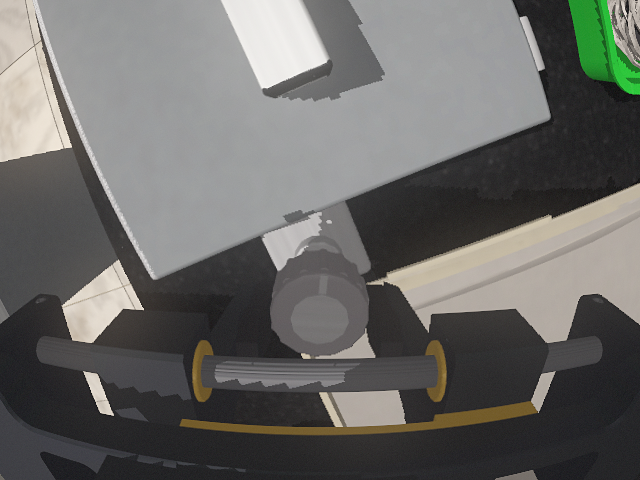

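```bash

python3 -m crank '[{"hand":-1,"dx":0.3,"dy":-0.1,"dz":-0.6,"ax":0,"ay":0,"az":0.12},{"hand":-1,"dx":0.6,"dy":-0.2,"dz":-1.3,"ax":0,"ay":0,"az":0.24},{"hand":-1,"dx":0.9,"dy":-0.4,"dz":-2,"ax":0,"ay":0,"az":0.36},{"hand":-1,"dx":1.2,"dy":-0.5,"dz":-2.6,"ax":0,"ay":0,"az":0.48},{"hand":-1,"dx":1.4,"dy":-0.6,"dz":-3.3,"ax":0,"ay":0,"az":0.6}]'
python3 -m crank '[{"hand":-1,"dx":0.2,"dy":-0.2,"dz":-0.6,"ax":0,"ay":0,"az":0.12},{"hand":-1,"dx":0.4,"dy":-0.5,"dz":-1.3,"ax":0,"ay":0,"az":0.24},{"hand":-1,"dx":0.5,"dy":-0.7,"dz":-1.6,"ax":0,"ay":0,"az":0.3},{"hand":-1,"dx":0.5,"dy":-0.7,"dz":-1.6,"ax":0,"ay":0,"az":0.3}]'
python3 -c "
from h import *
st()
for n in ['wrist','top']: grab(n,n+'14')
t=cv2.imread('pics/top14.png')[190:320,270:400]; cv2.imwrite('pics/top14c.png',cv2.resize(t,None,fx=5,fy=5,interpolation=cv2.INTER_CUBIC))
"
```

```text
clock: 14.75
eef_pos: [527.8, -87.5, 106.0]
eef_rot: [2.981, 0.989, -0.003]
wrist_force: [-3.0, -1.4, 6.9]
width: 40.8
clock: 15.15
eef_pos: [527.6, -86.6, 107.6]
eef_rot: [3.095, 0.537, -0.003]
wrist_force: [-4.1, -1.0, 8.6]
width: 40.8
clock 15.15
joints [ 0.156  0.776 -0.134  1.947  0.226  0.435 -1.372]
qvel [ 0.008 -0.    -0.011 -0.001  0.009  0.002  0.018]
joint_torque [ -0.907 -45.657  -0.698  -9.304   0.031  -1.426  -0.183]
eef_pos [527.628 -86.619 107.646]
eef_rot [ 3.095  0.537 -0.003]
wrist_force [-4.13  -0.992  8.566]
torque [0.136 0.972 0.013]
width 40.78062498555908
```

View pics/wrist14.png

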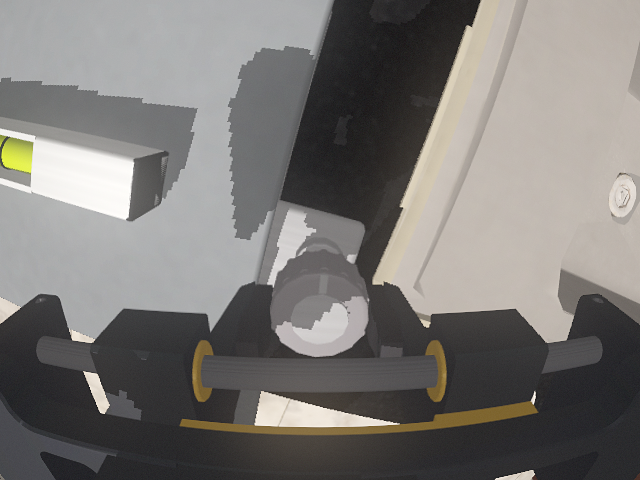

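View pics/top14c.png

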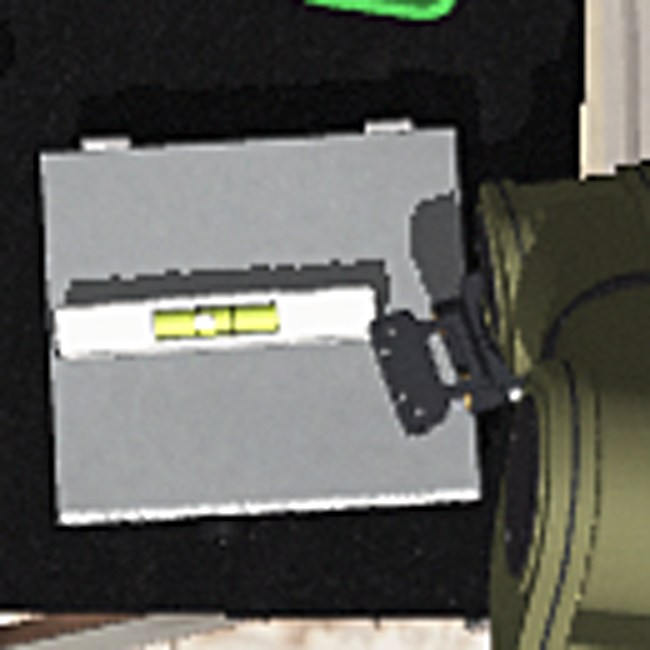

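```bash

for i in 1 2 3 4; do python3 -m crank '[{"hand":-1,"dx":0,"dy":0,"dz":0,"ax":0,"ay":0,"az":0},{"hand":-1,"dx":0,"dy":0,"dz":0,"ax":0,"ay":0,"az":0},{"hand":-1,"dx":0,"dy":0,"dz":0,"ax":0,"ay":0,"az":0},{"hand":-1,"dx":0,"dy":0,"dz":0,"ax":0,"ay":0,"az":0},{"hand":-1,"dx":0,"dy":0,"dz":0,"ax":0,"ay":0,"az":0}]' >/dev/null; done
cat >> h.py <<'E'
def topbub(fn):
    f=grab('top',fn); t=f['color'][190:320,270:400]
    cv2.imwrite('pics/'+fn+'c.png',cv2.resize(t[50:80,5:75],None,fx=11,fy=11,interpolation=cv2.INTER_CUBIC)[:,:,::-1])
    a=f['color'][235:275,270:360].astype(int); m=((a[:,:,0]-a[:,:,2])>60)&(a[:,:,1]>90)
    ys,xs=np.nonzero(m); print('yellow x',xs.min()+270,xs.max()+270,'y',ys.min()+235,ys.max()+235)
    y0=int(np.median(ys)); print(a[y0-1:y0+2,xs.min()-2:xs.max()+3,2].mean(0).round(), a[y0-1:y0+2,xs.min()-2:xs.max()+3,1].mean(0).round())
E
python3 -c "
from h import *
topbub('top15')
grab('wrist','wrist15')"
```

```text
yellow x 301 325 y 251 256
[255. 198. 119. 121. 127. 130. 132. 133. 137. 144.  60. 207. 254. 255.
 249. 165. 145.  72. 144. 145. 143. 142. 141. 143. 142. 136. 142. 255.
 254.] [255. 204. 233. 237. 241. 242. 244. 246. 248. 252. 158. 247. 255. 255.
 255. 239. 255. 167. 255. 255. 254. 254. 254. 254. 255. 255. 214. 254.
 252.]
```

View pics/top15c.png

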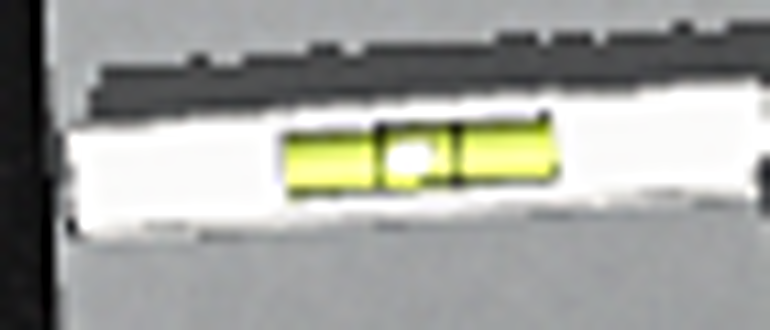

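```bash

python3 -m crank '[{"hand":-1,"dx":0,"dy":-0.2,"dz":-0.5,"ax":0,"ay":0,"az":0.1},{"hand":-1,"dx":0,"dy":-0.5,"dz":-1,"ax":0,"ay":0,"az":0.2},{"hand":-1,"dx":0,"dy":-0.5,"dz":-1,"ax":0,"ay":0,"az":0.2},{"hand":-1,"dx":0,"dy":-0.5,"dz":-1,"ax":0,"ay":0,"az":0.2}]'
for i in 1 2 3 4; do python3 -m crank '[{"hand":-1,"dx":0,"dy":0,"dz":0,"ax":0,"ay":0,"az":0},{"hand":-1,"dx":0,"dy":0,"dz":0,"ax":0,"ay":0,"az":0},{"hand":-1,"dx":0,"dy":0,"dz":0,"ax":0,"ay":0,"az":0},{"hand":-1,"dx":0,"dy":0,"dz":0,"ax":0,"ay":0,"az":0},{"hand":-1,"dx":0,"dy":0,"dz":0,"ax":0,"ay":0,"az":0}]' >/dev/null; done
python3 -c "
from h import *
topbub('top16');st()"
```

```text
clock: 17.75
eef_pos: [527.6, -86.1, 108.7]
eef_rot: [3.133, 0.226, -0.003]
wrist_force: [-2.8, -1.0, 10.1]
width: 41.1
yellow x 301 324 y 251 256
[255. 152. 112. 124. 127. 131. 132. 136. 138. 145.  68. 123. 241. 255.
 255. 239. 156.  69. 142. 145. 143. 142. 143. 144. 141. 135. 190. 255.] [255. 166. 233. 239. 240. 242. 244. 247. 249. 252. 159. 245. 254. 255.
 255. 252. 254. 164. 255. 255. 254. 254. 255. 255. 254. 255. 227. 253.]
clock 19.8
joints [ 0.127  0.773 -0.087  1.949  0.147  0.428 -1.495]
qvel [ 0.001 -0.    -0.001 -0.001  0.001  0.001  0.   ]
joint_torque [ -0.553 -45.133  -0.103  -9.237   0.148  -1.387   0.067]
eef_pos [527.613 -86.007 108.743]
eef_rot [ 3.133  0.226 -0.003]
wrist_force [-3.12  -0.132 10.13 ]
torque [ 0.206  0.964 -0.091]
width 40.63335505672705
```

View pics/top16c.png

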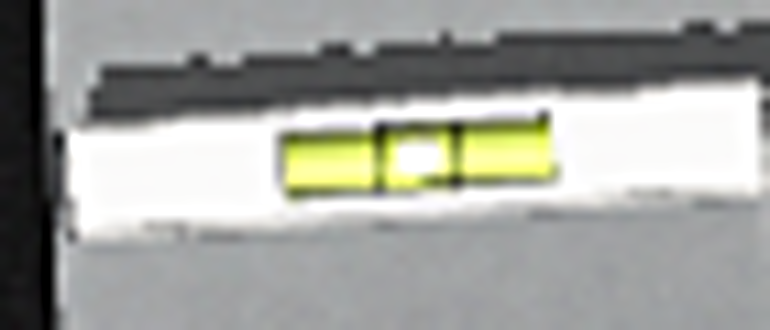

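```bash

python3 -m crank '[{"hand":0.3,"dx":0,"dy":0,"dz":0,"ax":0,"ay":0,"az":0},{"hand":0.3,"dx":0,"dy":0,"dz":0,"ax":0,"ay":0,"az":0},{"hand":0.3,"dx":0,"dy":0,"dz":-10,"ax":0,"ay":0,"az":0},{"hand":0.3,"dx":0,"dy":0,"dz":-40,"ax":0,"ay":0,"az":0},{"hand":0.3,"dx":0,"dy":0,"dz":-80,"ax":0,"ay":0,"az":0}]'
python3 -c "
from h import *
to(0,55,180,1.643,hob=True);print(status.get_obs()['joints'])"
```

```text
clock: 20.3
eef_pos: [527.7, -85.5, 188.0]
eef_rot: [-3.133, -0.228, 0.005]
wrist_force: [0.2, -0.2, 0.7]
width: 57.2
from [527.7 -85.5 188. ] to [540.4 128.4 180. ] shift [  43.6 -209.8    8. ] rot [-0.003  0.002 -1.498] clock 20.3 F [ 0.2 -0.2  0.7] w 57.2
[ 0.14633704  0.64339222 -0.1169451   1.89059018  0.12066372  0.61781225
 -1.47166784]
```

```bash

python3 -m crank '[{"hand":-1,"dx":0,"dy":-10,"dz":0,"ax":0,"ay":0,"az":-0.14},{"hand":-1,"dx":0,"dy":-20,"dz":0,"ax":0,"ay":0,"az":-0.28},{"hand":-1,"dx":0,"dy":-30,"dz":0,"ax":0,"ay":0,"az":-0.42},{"hand":-1,"dx":5,"dy":-45,"dz":0,"ax":0,"ay":0,"az":-0.56},{"hand":-1,"dx":10,"dy":-60,"dz":0,"ax":0,"ay":0,"az":-0.7}]' 30
python3 -c "
from h import *
to(-1,-32,180,1.643,hob=True)"
```

```text
clock: 20.8
eef_pos: [530.2, -24.7, 188.6]
eef_rot: [2.861, 1.295, 0.001]
wrist_force: [-0.2, 0.4, -0.5]
width: 19.4
from [530.2 -24.7 188.6] to [545.7  41.5 180. ] shift [ 60.  -32.1   8.6] rot [ 0.001  0.    -0.793] clock 20.8 F [-0.2  0.4 -0.5] w 19.4
```

```bash

python3 -m crank '[{"hand":-1,"dx":12,"dy":-7,"dz":0,"ax":0,"ay":0,"az":-0.14},{"hand":-1,"dx":25,"dy":-14,"dz":0,"ax":0,"ay":0,"az":-0.28},{"hand":-1,"dx":37,"dy":-20,"dz":0,"ax":0,"ay":0,"az":-0.42},{"hand":-1,"dx":49,"dy":-26,"dz":0,"ax":0,"ay":0,"az":-0.56},{"hand":-1,"dx":60,"dy":-32,"dz":0,"ax":0,"ay":0,"az":-0.7}]' 30
python3 -m crank '[{"hand":-1,"dx":0,"dy":0,"dz":0,"ax":0,"ay":0,"az":-0.09},{"hand":-1,"dx":0,"dy":0,"dz":0,"ax":0,"ay":0,"az":-0.09}]' 30
python3 -c "
from h import *
to(-1,-32,150,1.643,hob=True)
grab('wrist','wrist17');topbub('top17')"
```

```text
clock: 21.3
eef_pos: [546.3, 41.6, 188.6]
eef_rot: [2.243, 2.198, 0.001]
wrist_force: [-0.4, 0.4, 0.7]
width: 0.5
clock: 21.5
eef_pos: [546.0, 41.3, 188.3]
eef_rot: [2.148, 2.292, 0.001]
wrist_force: [-0.5, 0.3, -0.4]
width: 0.5
from [546.   41.3 188.3] to [545.7  41.5 150. ] shift [ 0.2 -0.3 38.3] rot [ 0.001 -0.    -0.008] clock 21.5 F [-0.5  0.3 -0.4] w 0.5
yellow x 301 329 y 251 262
[255. 151. 113. 124. 127. 131. 132. 136. 140. 146.  68. 129. 239. 255.
 255. 241. 158.  67. 142. 146. 144. 150.  95.  55.  58.  61.  60.  65.
  58.  50.  49.  56.  60.] [255. 166. 234. 239. 241. 243. 244. 247. 249. 252. 159. 252. 252. 255.
 255. 252. 255. 161. 255. 255. 255. 255. 198.  60.  47.  54.  54.  59.
  51.  46.  46.  63.  77.]
```

View pics/wrist17.png

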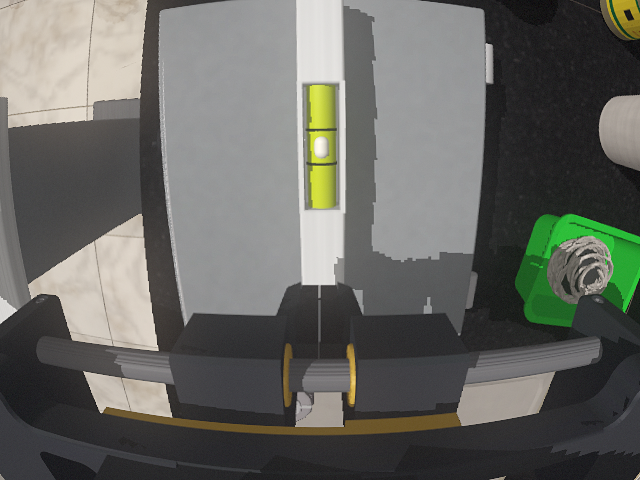

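The bubble (row ~147) sits midway between its lines (rows 129 and 163) after the knob was released. Fingers are above the level's right part; I'll lower them onto it.

```bash

python3 -m crank '[{"hand":-1,"dx":0,"dy":0,"dz":20,"ax":0,"ay":0,"az":0},{"hand":-1,"dx":0,"dy":0,"dz":40,"ax":0,"ay":0,"az":0},{"hand":-1,"dx":0,"dy":0,"dz":58,"ax":0,"ay":0,"az":0},{"hand":-1,"dx":0,"dy":0,"dz":70,"ax":0,"ay":0,"az":0},{"hand":-1,"dx":0,"dy":0,"dz":70,"ax":0,"ay":0,"az":0}]' 30
python3 -m crank '[{"hand":-1,"dx":0,"dy":0,"dz":1,"ax":0,"ay":0,"az":0},{"hand":-1,"dx":0,"dy":0,"dz":2,"ax":0,"ay":0,"az":0},{"hand":-1,"dx":0,"dy":0,"dz":3,"ax":0,"ay":0,"az":0},{"hand":-1,"dx":0,"dy":0,"dz":3,"ax":0,"ay":0,"az":0}]'
```

```text
clock: 22.1
eef_pos: [544.9, 40.6, 116.7]
eef_rot: [-2.15, -2.289, 0.004]
wrist_force: [-0.4, 0.8, 1.1]
width: 0.3
clock: 22.5
eef_pos: [546.1, 41.1, 115.3]
eef_rot: [2.149, 2.291, 0.001]
wrist_force: [-1.1, -1.0, 0.4]
width: 0.4
```

```bash

python3 -m crank '[{"hand":-1,"dx":0,"dy":0,"dz":1,"ax":0,"ay":0,"az":0},{"hand":-1,"dx":0,"dy":0,"dz":2,"ax":0,"ay":0,"az":0},{"hand":-1,"dx":0,"dy":0,"dz":2,"ax":0,"ay":0,"az":0}]'
```

```text
clock: 22.8
eef_pos: [546.1, 41.1, 114.4]
eef_rot: [2.148, 2.29, 0.001]
wrist_force: [-3.7, -1.2, 11.7]
width: 0.6
```

Contact at z = 114.4, as expected. A little firmer, then settle and check.

```bash

python3 -m crank '[{"hand":-1,"dx":0,"dy":0,"dz":0.5,"ax":0,"ay":0,"az":0},{"hand":-1,"dx":0,"dy":0,"dz":0.8,"ax":0,"ay":0,"az":0},{"hand":-1,"dx":0,"dy":0,"dz":0.8,"ax":0,"ay":0,"az":0},{"hand":-1,"dx":0,"dy":0,"dz":0.8,"ax":0,"ay":0,"az":0}]'
for i in 1 2 3 4 5; do python3 -m crank '[{"hand":-1,"dx":0,"dy":0,"dz":0,"ax":0,"ay":0,"az":0},{"hand":-1,"dx":0,"dy":0,"dz":0,"ax":0,"ay":0,"az":0},{"hand":-1,"dx":0,"dy":0,"dz":0,"ax":0,"ay":0,"az":0},{"hand":-1,"dx":0,"dy":0,"dz":0,"ax":0,"ay":0,"az":0},{"hand":-1,"dx":0,"dy":0,"dz":0,"ax":0,"ay":0,"az":0}]' |grep force; done
python3 -c "
from h import *
st();grab('wrist','wrist18');grab('side','side18');topbub('top18')"
```

```text
clock: 23.2
eef_pos: [546.1, 41.1, 114.4]
eef_rot: [2.148, 2.29, 0.001]
wrist_force: [-4.9, -0.9, 20.6]
width: 0.5
wrist_force: [-3.4, -1.0, 19.7]
wrist_force: [-4.9, -0.8, 19.9]
wrist_force: [-5.0, -1.8, 20.2]
wrist_force: [-4.9, -1.3, 18.9]
wrist_force: [-4.3, -1.7, 19.1]
clock 25.7
joints [ 0.1    0.803 -0.44   1.899  0.604  0.573 -0.677]
qvel [-0.001  0.001  0.001  0.001 -0.001 -0.    -0.001]
joint_torque [ -0.53  -40.513  -3.529  -8.7     0.336  -1.401   0.001]
eef_pos [546.155  41.115 114.42 ]
eef_rot [2.148 2.29  0.001]
wrist_force [-4.32  -1.735 19.106]
torque [-0.317  0.905  0.031]
width 0.09096939274421875
yellow x 301 329 y 251 265
[255. 152. 112. 124. 128. 130. 132. 135. 138. 146.  67. 124. 242. 255.
 255. 239. 157.  68. 141. 145. 145. 149.  96.  52.  46.  48.  53.  52.
  47.  66.  60.  62.  63.] [255. 167. 234. 239. 241. 242. 244. 246. 248. 252. 159. 246. 254. 255.
 255. 251. 254. 163. 255. 255. 255. 255. 206.  59.  33.  51.  62.  60.
  49.  81.  87.  88.  92.]
```

View pics/wrist18.png

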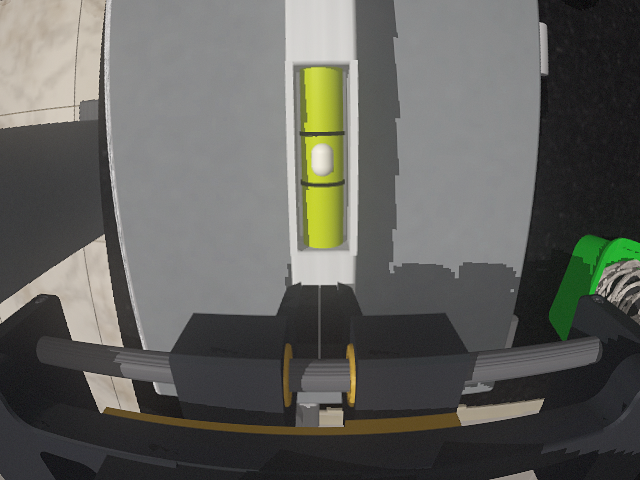

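View pics/top18.png

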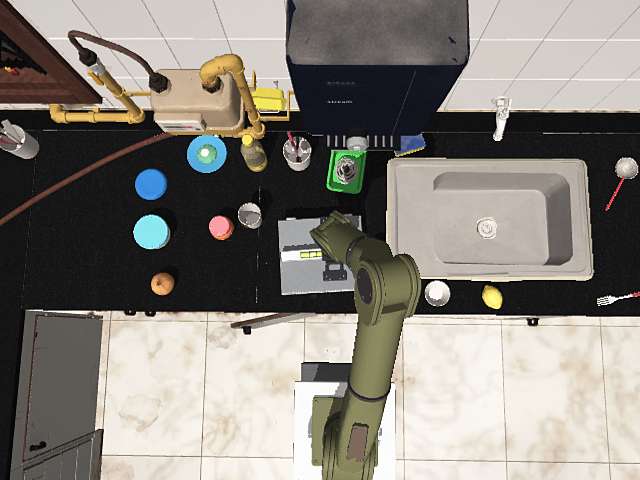

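View pics/side18.png

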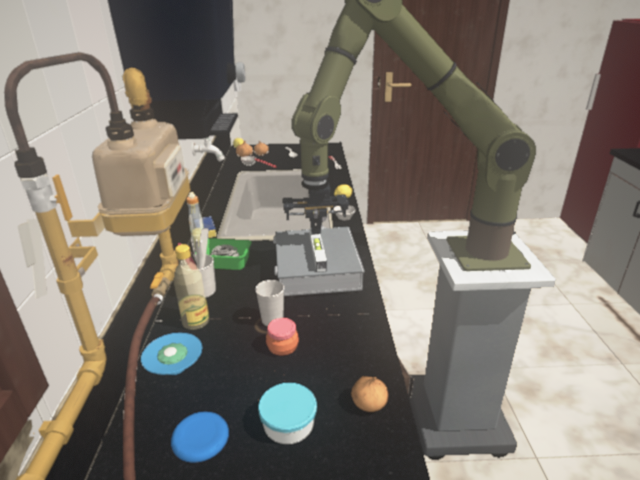

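```bash
python3 - <<'E'
from h import *
f=grab('top');p=onz(f,312.5,253.5,114);d=p[:2]-O;c,s=np.cos(YAW),np.sin(YAW);print(p,c*d[0]+s*d[1],-s*d[0]+c*d[1])
f=grab('wrist');p=onz(f,322,158,114,True);d=p[:2]-O;print(p,c*d[0]+s*d[1],-s*d[0]+c*d[1])
print(workorder.hand_in())
E
```

```text
[542.35286882 102.52809645 114.        ] 0.04639032821615929 29.100154257066123
[544.50407553 104.81662891 114.        ] 2.3566555210596216 31.228004300223112
the job is handed in; nothing more can be done
None
```

The job is handed in at about 26 s of the 72 s allowed, with the arm still pressing the level onto the lid. No verdict was reported.

**What I did:**
- I pushed the lid down along its arc at about 1 rad/s, with a brief final push that read 60 N at the wrist, and the side view then showed it flat.
- I laid the level left to right across the middle of the lid.
- I turned the knob about 1.7 rad clockwise until the bubble was centred, then let go of it.
- I pressed down with closed fingers on the level's right-hand part.

**Last checks:**
- **Bubble:** both the top and wrist cameras showed it midway between its lines, within about 0.5 mm, after more than 2 s at rest under load.
- **Press:** the wrist force was steady at about 19–20 N.
- **Level position:** about 0–2 mm front-back and 29–31 mm left of the lid's middle. The two cameras differ by about 2 mm, well inside the 70 mm and 50 mm limits.
- **Lid:** the fingers touched the level's top at z = 114.4 mm, against 114 mm expected for a shut, level lid.
- **Bystanders:** they look unmoved in the last top and side pictures. I compared these by eye only.

**Refused call:** one move call was refused early on because keys were missing; nothing moved, and I sent it again in full.

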